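Portafilter held ready over the brush cleaner

ROBOT

A 6-joint arm with a two-finger parallel gripper is mounted at the origin on a cart in front of the work surface, level with it; the furniture and walls round the work are solid. World frame = base frame: x ahead of the robot, y to its left, z up, the work surface at z = 0. Lengths are in m, angles in rad, forces in N, time in s.
With the tool pointing down it reaches from about 0.35 to 0.875 m from the base axis. Payload 15.5 kg.
Tool frame: the origin (TCP) lies at the very end of the fingers, on their centre line; the grasp point (between the pads) lies 19 mm behind it; z points along the fingers, y is the line along which they close (so a half turn about z gives the same grasp; the last joint's range is limited). The gripper opens to 85 mm and grips with 20 to 120 N. Pads are 22 mm wide; open, the fingers measure 114 mm over their backs; the gripper's body (76 mm by 85 mm) begins 54 mm behind the grasp point. The pads swing forward as they close: fully open they stand 13 mm farther back than shut.
Start: joints at [-1.399, 0.494, 1.345, -0, 1.302, -0.096], TCP at [0.165, -0.603, 0.231] pointing down, gripper open.
Joint ranges: [-2.91, 2.91], [-0.82, 2.16], [0.22, 2.67], [-1.22, 4.37], [0.12, 2.79], [-3.08, 3.08]. Speed limits (rad/s): [1.89, 1.89, 2.57, 3.01, 3.01, 3.01].

INTERFACE

Orientations are given as a unit quaternion [w, x, y, z].
In Python, from station import manip gives the robot as it stands. The module is installed in compiled form; this text tells all that it offers. Calls block until the motion is done:
- manip.move_ptp(position, orientation): joint-space move of the TCP to a pose.
- manip.move_straight(position, rot=None, max_speed=0.15, threshold=None): straight line of the TCP; rot=None keeps the orientation; max_speed is the mean speed in m/s. With threshold (N) it stops when the force on the tool has changed by that much, and returns True; else False.
- manip.move_joints(angles): joint-space move.
- manip.move_gripper(opening, squeeze=None): finger opening in m; squeeze is the grip in N (None keeps the last); returns when the fingers have stopped.
- manip.dwell(seconds).
- manip.inverse_kinematics(position, orientation): joint angles nearest the present ones, or None.
- manip.get_obs(): the state.
- manip.grab_frame(name): name is "scene" or "top"; returns a dict with "frame" (480x640x3 uint8, blue, green, red), "camera_matrix" (3x3 intrinsics, pixels), "eye" and "attitude" of the camera in the world. Camera axes: x right, y up, looking along -z (the intrinsics and any distortion apply to the point x, -y, -z); pixel columns grow to the right and rows downward; lengths in m; the calibration is good to about 2 mm. A picture is of the moment at which its call begins. There is no depth.
A pose or a line that the arm cannot do raises manip.IKError and nothing moves.
- manip.hand_in(): hands the job in; it is judged then, once.
The state is a dict: "time_s": time; "joints": joint angles; "qvel": joint speeds; "joint_torque": joint torques, N m; "tool_pos": TCP position; "tool_rot": TCP orientation; "ft_force": force on the tool from outside, world axes, zero at the start; "ft_torque": the same for the moment, N m; "finger_gap": finger opening in m; "grip_force": force on a finger pad.
Only numpy, scipy, OpenCV 4.12 (cv2) and the standard library are available. Lean on these libraries where they do the work, as an engineer would, in place of code of your own. Each camera call takes 0.05 s, during which the arm holds its last target. There are 200 camera calls.

TASK

Get the portafilter ready for brushing: first turn the cleaner's speed dial so its white pointer line stands at the orange dot. Then lift the portafilter, mouth down as it lies, by its balance point (the copper band on the neck) and hold it level and still about 3 cm above the brush, centred, with its neck over the gap in the splash rim; finish while still holding it there, without ever letting it touch the cleaner, and leave the mug, the yogurt pot and the teaspoon alone.

Things in the scene. Friction and masses are not known exactly. Their poses are not given: they have to be found in the camera images.
- cleaner: electric brush cleaner, fixed: aluminium housing 110 (x) x 230 (y) mm, black top at z = 45 mm. Origin: centre of its underside; own x points to its back, own y left to the brush end. Brush with blue bristles at own (0, 50) mm, ringed by a steel splash rim (48 mm outer radius, top z = 54 mm) with a gap 23 mm wide at its front (own -x). Dial at own (0, -65) mm. Yaw within 0.25 rad.
- brush_top (a point): centre of the brush's top, at own (0, 50, 69) mm of the cleaner; bristles end at this height
- notch (a point): point above the gap in the splash rim, at own (-62, 50, 69) mm of the cleaner: the neck's copper band belongs over it
- dial_axis (a point): point on the dial's axis at gripping height, own (0, -65, 72) mm of the cleaner. Grey bar grip 44 mm long, 14 mm wide, from z = 48 to 82 mm, on a thin disc 48 mm across with its top at z = 48 mm. A white line on one half of the bar, running to its end, is the pointer. It turns with light friction (0.05 N m) and stays where left.
- dial (a joint): dial angle in rad, 0 to 4.2, growing clockwise from above. The pointer (and bar) lies at the angle 2.1 - value from the cleaner's own +x, counted anticlockwise. Six white ticks and an orange dot stand 0.7 rad apart, from value 0 to 4.2; the orange dot is at 2.8. It starts between 1.4 and 2.3.
- portafilter: chromed portafilter, 0.37-0.6 kg, loose, mouth down on the worktop, own z up, resting on mouth and handle end. Origin: centre of the mouth; handle to own -x. Round head 68 mm across, 45 mm high + 10 mm stub, lugs to 42 mm at own +-y; flat-sided neck 14 mm wide, z 22 to 38 mm, own x -34 to -90 mm; black handle up to 31 mm thick sloping down to its end at x = -208 mm.
- balance (a point): centre of the neck at the copper band: the portafilter's balance point along its length, at own (-62, 0, 30) mm of the portafilter
- mug: orange mug, 81 x 113 x 101 mm, loose bystander; origin at the centre of its underside
- yogurt_pot: small white pot with printed strawberries, 72 mm across, 71 mm high, loose bystander; origin at the centre of its underside
- teaspoon: steel teaspoon, 130 x 26 x 11 mm, loose bystander in front of the cleaner; origin at the centre of its underside

How it is judged:
On the way, in this order (a step that is already met when the one before it is completed fails the run):
1. the dial's pointer stands at the orange dot while the portafilter has not been moved (value of joint dial between 2.65 and 2.95 rad and contact force between the fingers and cleaner below 0.1 N and distance of portafilter from where it was at the start of the episode below 0.02 m), for 0.3 s.
2. the portafilter is lifted off the worktop in the gripper (height (world z) of balance above 0.06 m and contact force between the fingers and portafilter above 1 N), for 0.2 s.
At the end, for the whole second after the job is handed in: Gripped within 18 mm of the band along the neck, the portafilter is still, level within 6 deg, mouth 15-50 mm above the brush top and within 15 mm of its centre, band within 20 mm of the point over the gap, not touching the cleaner; dial within 0.15 rad of the dot (value of joint dial between 2.65 and 2.95 rad and contact force between the fingers and portafilter above 1 N and contact force between portafilter and cleaner below 0.1 N and x of the grasp point in the frame of balance between -0.018 and 0.018 m and angle between portafilter's own z axis and vertical below 0.105 rad and horizontal distance between portafilter and brush_top below 0.015 m and horizontal distance between balance and notch below 0.02 m and z of portafilter in the frame of brush_top between 0.015 and 0.05 m and linear speed of portafilter below 0.02 m/s); the arm keeps its last pose, push and grip.
It fails at once if the portafilter touches the cleaner (contact force between portafilter and cleaner above 1 N).
It fails at once if the mug is displaced by more than 3 cm (distance of mug from where it was at the start of the episode above 0.03 m).
It fails at once if the yogurt pot is displaced by more than 3 cm (distance of yogurt_pot from where it was at the start of the episode above 0.03 m).
It fails at once if the teaspoon is displaced by more than 3 cm (distance of teaspoon from where it was at the start of the episode above 0.03 m).
It also fails if it takes over 48 s, if anything falls off the work surface, if the arm or the gripper's body presses on something with over 40 N, if the wrist force passes 120 N, or if a joint passes its speed limit or range.

## Working session

There is one attempt and no reset: what is moved stays moved. The work goes in short steps, each a Python script; the robot and the scene stay as the last script left them, time stands still between calls to the robot, and variables do not carry over. Pictures are saved under pics/ and viewed, at most 10 in all, crops included, and the job is handed in when it is done.

```bash
mkdir -p pics
python3 - <<'E'
from station import manip
import cv2,numpy as np
np.set_printoptions(precision=4,suppress=True)
for n in("top","scene"):
    f=manip.grab_frame(n); cv2.imwrite(f"pics/{n}0.png",f["frame"]); print(n,{k:v for k,v in f.items() if k!="frame"})
o=manip.get_obs(); print(o["time_s"],o["tool_rot"],o["finger_gap"])
E
```

```text
top {'camera_matrix': array([[549.916 ,   0.    , 320.9422],
       [  0.    , 549.916 , 253.4898],
       [  0.    ,   0.    ,   1.    ]]), 'eye': array([0.3201, 0.1614, 1.1683]), 'attitude': array([ 0.7121,  0.0548, -0.0747, -0.696 ])}
scene {'camera_matrix': array([[536.6696,   0.    , 318.6056],
       [  0.    , 536.6696, 243.1794],
       [  0.    ,   0.    ,   1.    ]]), 'eye': array([-0.197 ,  0.4379,  0.6147]), 'attitude': array([-0.4882, -0.2574,  0.3827,  0.7409])}
0.1 [-0.0006  0.991   0.1335 -0.    ] 0.08520612184382964
```

View pics/top0.png

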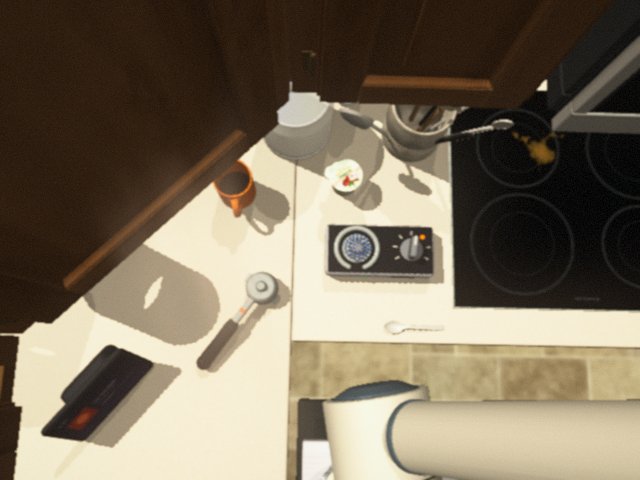

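View pics/scene0.png

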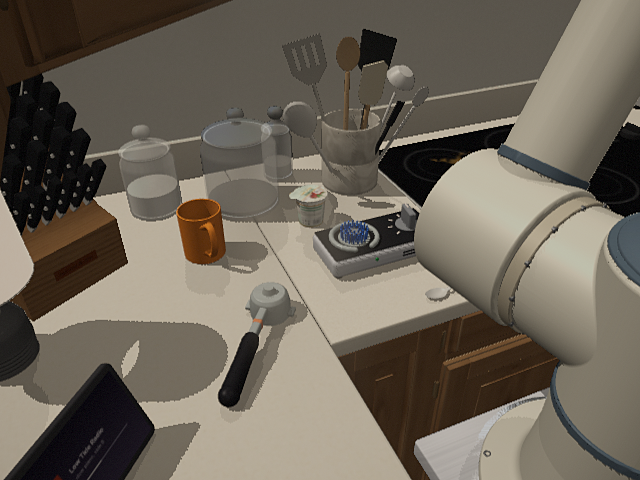

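The top view shows the brush at about (358,246), the dial at (412,248) with the orange dot at (423,237), the portafilter head at (262,288), its band near (243,311) and its handle end at (204,363). The mug and pot are behind and the spoon is in front at (412,327). Next I'll measure with masks and look at an enlarged crop.

```bash
cat > h.py <<'E'
from station import manip
import cv2,numpy as np
from scipy.spatial.transform import Rotation as R
np.set_printoptions(precision=4,suppress=True)
def rot(q): return R.from_quat([q[1],q[2],q[3],q[0]])
def ray(f,uv):
    K=f["camera_matrix"]; p=np.linalg.inv(K)@[uv[0],uv[1],1]
    return rot(f["attitude"]).apply([p[0],-p[1],-p[2]])
def plane(f,uv,z):
    d=ray(f,uv); e=np.array(f["eye"]); return e+d*(z-e[2])/d[2]
def proj(f,P):
    c=rot(f["attitude"]).inv().apply(np.array(P)-f["eye"]); k=f["camera_matrix"]@[c[0],-c[1],-c[2]]; return k[:2]/k[2]
def tri(f,uv,g,uw):
    a,b=ray(f,uv),ray(g,uw); s=np.linalg.lstsq(np.c_[a,-b],np.array(g["eye"])-f["eye"],rcond=None)[0]
    return (f["eye"]+a*s[0]+g["eye"]+b*s[1])/2
def down(yaw):  # tool z down, tool y (closing line) at world angle yaw
    c=np.array([np.cos(yaw),np.sin(yaw),0]); z=np.array([0,0,-1.]); M=np.c_[np.cross(c,z),c,z]
    q=R.from_matrix(M).as_quat(); return np.array([q[3],*q[:3]])
E
python3 - <<'E'
from h import *
f=manip.grab_frame("top"); im=f["frame"]
hsv=cv2.cvtColor(im,cv2.COLOR_BGR2HSV)
def sub(m,x0,y0,x1,y1):
    o=np.zeros_like(m); o[y0:y1,x0:x1]=m[y0:y1,x0:x1]; return o
def cen(m): ys,xs=np.nonzero(m); return np.array([xs.mean(),ys.mean()]),len(xs)
blue=sub(cv2.inRange(hsv,(100,80,40),(130,255,255)),335,225,380,265); b,n=cen(blue); print("brush",b,n,plane(f,b,.069))
org=sub(cv2.inRange(hsv,(5,150,150),(20,255,255)),400,225,435,270); b,n=cen(org); print("dot",b,n,plane(f,b,.045))
blk=sub(cv2.inRange(hsv,(0,0,0),(180,255,70)),318,215,442,285)
c=max(cv2.findContours(blk,cv2.RETR_EXTERNAL,cv2.CHAIN_APPROX_NONE)[0],key=cv2.contourArea)
r=cv2.minAreaRect(c); print(r); print(np.array([plane(f,p,.045) for p in cv2.boxPoints(r)]))
cop=sub(cv2.inRange(hsv,(3,70,90),(20,255,255)),232,295,256,325); b,n=cen(cop); print("band",b,n,plane(f,b,.038))
han=sub(cv2.inRange(hsv,(0,0,0),(180,255,85)),190,315,242,375); 
c=max(cv2.findContours(han,cv2.RETR_EXTERNAL,cv2.CHAIN_APPROX_NONE)[0],key=cv2.contourArea); print("handle",cv2.minAreaRect(c)); print(np.array([plane(f,p,.018) for p in cv2.boxPoints(cv2.minAreaRect(c))]))
a=cv2.resize(im[220:290,315:445],None,fx=6,fy=6,interpolation=cv2.INTER_CUBIC)[:, :780]
g=cv2.resize(im[262:372,192:292],None,fx=5,fy=5,interpolation=cv2.INTER_CUBIC)
cv2.imwrite("pics/c1.png",a);cv2.imwrite("pics/c2.png",g)
E
```

```text
brush [362.     249.4706] 17 [0.5348 0.0486 0.069 ]
dot [422.0435 236.6087] 23 [ 0.5704 -0.0802  0.045 ]
((380.4974060058594, 249.13455200195312), (101.86576843261719, 44.895545959472656), 1.1017061471939087)
[[ 0.4933  0.1139  0.045 ]
 [ 0.5886  0.1138  0.045 ]
 [ 0.5902 -0.1013  0.045 ]
 [ 0.4944 -0.0979  0.045 ]]
band [244.1918 314.8219] 73 [0.3988 0.2855 0.038 ]Traceback (most recent call last):
  File "<stdin>", line 14, in <module>
ValueError: max() iterable argument is empty
```

Run:
```python
from h import *
im=cv2.imread("pics/top0.png")
a=cv2.resize(im[220:290,315:445],None,fx=6,fy=6,interpolation=cv2.INTER_CUBIC)
g=cv2.resize(im[262:372,192:292],None,fx=5,fy=5,interpolation=cv2.INTER_CUBIC)
cv2.imwrite("pics/c1.png",a);cv2.imwrite("pics/c2.png",g)
print(im[345,217],im[340,222],im[311,243])
```

```text
[ 85 101 119] [ 81 101 117] [111 168 246]
```

View pics/c1.png

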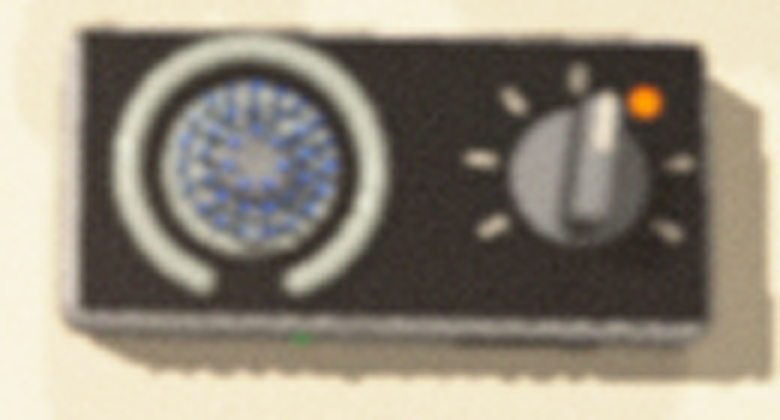

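View pics/c2.png

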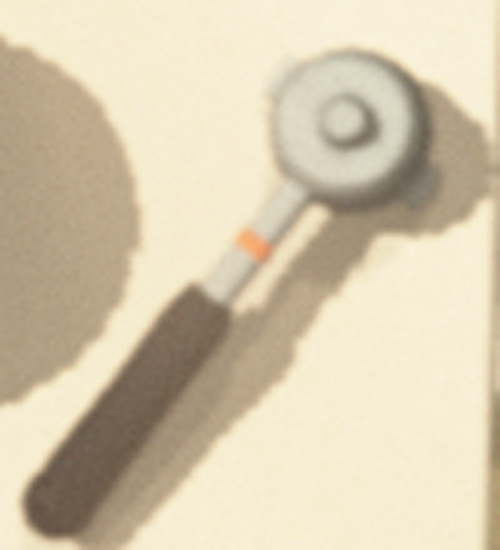

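Crop 1 shows the brush centre at (257,163), the rim centre at (250,171), and the gap at the front near (250,290). The bar runs from (605,95) to (588,220), with the white line at its rear end, just short of the orange dot at (645,102). Crop 2 shows the stub at (345,120), the band at (253,244) and the handle end around (58,508).

Run:
```python
from h import *
from scipy.optimize import least_squares
f=manip.grab_frame("top")
c1=lambda x,y:(315+(x+.5)/6-.5,220+(y+.5)/6-.5)
c2=lambda x,y:(192+(x+.5)/5-.5,262+(y+.5)/5-.5)
T=[(493,227),(480,158),(514,100),(578,77),(645,102),(680,163),(667,232)]
P=np.array([plane(f,c1(*t),.045)[:2] for t in T]); v=.7*np.arange(7)
res=lambda p:(p[:2]+p[2]*np.c_[np.cos(2.1-v+p[3]),np.sin(2.1-v+p[3])]-P).ravel()
s=least_squares(res,[.53,-.06,.035,0]); print("dial c,r,yaw",s.x,np.abs(s.fun).max())
rim=plane(f,c1(250,171),.054); br=plane(f,c1(257,163),.069); print("rim",rim,"brush",br)
K=np.array([plane(f,c1(*t),.045)[:2] for t in[(80,33),(703,45),(705,325),(80,310)]]); print(K,K.mean(0))
d=rim[:2]-s.x[:2]; print("yaw rim-dial",np.arctan2(-d[0],d[1]),np.hypot(*d))
a=plane(f,c1(605,97),.082);b=plane(f,c1(588,220),.082); print("bar ends",a,b,(a+b)/2,"ang",np.arctan2(*(a-b)[1::-1]))
st=plane(f,c2(345,120),.055);bd=plane(f,c2(253,244),.038);he=plane(f,c2(58,508),.014)
print(st,bd,he,np.hypot(*(st-bd)[:2]),np.arctan2(*(st-bd)[1::-1]),np.arctan2(*(st-he)[1::-1]),np.hypot(*(st-he)[:2]))
# cross-check in scene
g=manip.grab_frame("scene")
for p in [(*s.x[:2],.082),rim,br,st,bd]: print(proj(g,p))
hs=cv2.cvtColor(g["frame"],cv2.COLOR_BGR2HSV)
for n,lo,hi,(x0,y0,x1,y1) in[("blue",(100,80,40),(130,255,255),(330,215,380,250)),("cop",(3,70,90),(20,255,255),(245,310,275,335))]:
    ys,xs=np.nonzero(cv2.inRange(hs,lo,hi)[y0:y1,x0:x1]); print(n,len(xs),xs.mean()+x0,ys.mean()+y0,xs.min()+x0,xs.max()+x0,ys.min()+y0)
```

```text
dial c,r,yaw [ 0.5428 -0.0571  0.0357  0.0005] 0.0005423204167159801
rim [0.5404 0.059  0.054 ] brush [0.5403 0.058  0.069 ]
[[ 0.5898  0.1182]
 [ 0.5915 -0.1011]
 [ 0.492  -0.1001]
 [ 0.4919  0.1164]] [0.5413 0.0084]
yaw rim-dial 0.02050642588311491 0.11613195908878526
bar ends [ 0.5635 -0.0587  0.082 ] [ 0.521  -0.0525  0.082 ] [ 0.5423 -0.0556  0.082 ] ang -0.14549570365316464
[0.4575 0.2531 0.055 ] [0.4077 0.2899 0.038 ] [0.3001 0.3672 0.014 ] 0.06189520939439066 -0.6373980249095 -0.6271282120237717 0.19440952994930083
[408.2946 207.6807]
[353.483  234.2508]
[354.2359 227.4348]
[268.6377 286.7304]
[257.0614 320.0262]
blue 352 354.62784090909093 231.2215909090909 340 368 220
cop 43 258.16279069767444 320.93023255813955 253 262 318
```

Both views agree: cleaner yaw is about 0.008, the dial is at (0.543,-0.057), and the dial value is about 2.25. I'll turn the dial now.

Run:
```python
from h import *
Y=.008; D=np.array([.5427,-.0568])
def best(p,yaws):
    js=[(manip.inverse_kinematics(p,down(y)),y) for y in yaws]
    for j,y in js: print(y,j)
    return min((x for x in js if x[0] is not None),key=lambda x:abs(x[0][5]))[1]
y0=-.15+np.pi/2; off=best([*D,.2],[y0,y0-np.pi])-(-.15)
manip.move_gripper(.045,20)
manip.move_ptp([*D,.15],down(-.15+off)); print(manip.get_obs()["time_s"])
print(manip.move_straight([*D,.056],max_speed=.08,threshold=15))
manip.move_gripper(0.0,30); o=manip.get_obs(); print(o["time_s"],o["finger_gap"],o["grip_force"],o["tool_pos"],o["ft_force"])
for a in np.linspace(-.15,-.70+Y,4)[1:]:
    manip.move_joints(manip.inverse_kinematics([*D,.056],down(a+off)))
o=manip.get_obs(); M=rot(o["tool_rot"]).as_matrix(); print("bar",np.arctan2(M[1,1],M[0,1])-off,o["ft_torque"],o["ft_force"])
manip.move_gripper(.045); manip.move_straight([*D,.16],max_speed=.15)
print(manip.get_obs()["time_s"])
manip.move_ptp([.41,.17,.25],down(-.63+np.pi/2))
f=manip.grab_frame("top"); print(manip.get_obs()["time_s"])
a=cv2.resize(f["frame"][220:380,192:445],None,fx=3,fy=3,interpolation=cv2.INTER_CUBIC); cv2.imwrite("pics/c3.png",a)
```

```text
1.4207963267948966 [-0.2137  0.417   1.5822 -0.      1.1423 -1.6345]
-1.7207963267948965 [-0.2137  0.417   1.5822 -0.      1.1423  1.5071]
3.1
False
4.8 0.013674572813016253 31.506054997444153 [ 0.5427 -0.0574  0.0565] [-2.8196 -6.3648  7.1843]
bar -0.6928198099967169 [-1.0696  0.441  -0.0542] [-2.6878 -5.3277  7.7763]
6.95
9.4167
```

View pics/c3.png

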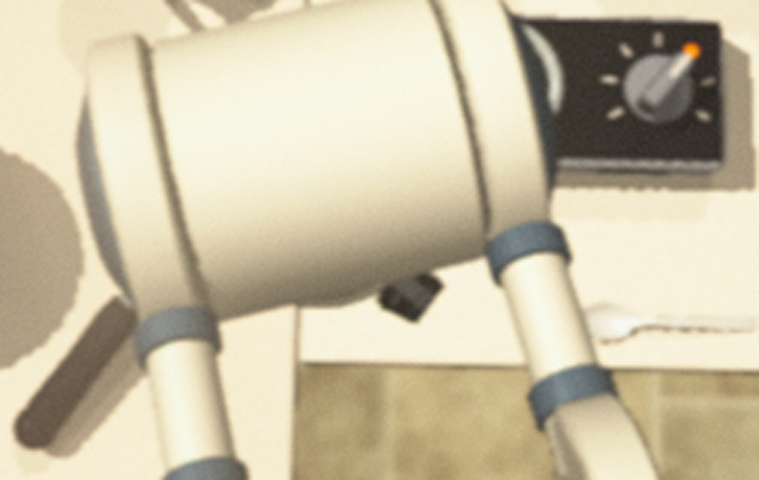

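The pointer is on the orange dot (at (692,50) in the crop). Now I'll grasp the portafilter and lift it.

Run:
```python
from h import *
B=np.array([.4074,.2896]); q=down(-.63+np.pi/2)
manip.move_gripper(.06,60)
print(manip.get_obs()["joints"],manip.inverse_kinematics([.4792,.0575,.11],down(.008+np.pi/2)))
manip.move_ptp([*B,.15],q)
print(manip.move_straight([*B,.012],max_speed=.08,threshold=12))
o=manip.get_obs(); print(o["tool_pos"],o["ft_force"])
manip.move_gripper(0,60); o=manip.get_obs(); print(o["finger_gap"],o["grip_force"],o["ft_force"],o["ft_torque"])
manip.move_straight([*B,.16],max_speed=.1); manip.dwell(.3)
o=manip.get_obs(); print(o["time_s"],o["finger_gap"],o["grip_force"],o["ft_force"],o["ft_torque"],o["tool_pos"])
a=manip.grab_frame("scene")["frame"]; cv2.imwrite("pics/s1.png",a)
```

```text
[ 0.2582  0.2167  1.7408 -0.      1.1841 -0.6823] [-0.0044  0.4695  1.8281 -0.      0.844  -1.5832]
False
[0.4076 0.2897 0.0123] [-0.276   0.3089  0.39  ]
0.01267395482792831 58.442630767822266 [-0.614  -0.1976  6.3457] [-0.0565  0.1136  0.1073]
14.675 0.012828112111144482 58.459264039993286 [ 0.7353 -0.2857 -5.8015] [ 0.0547 -0.0009 -0.0282] [0.4073 0.2896 0.1598]
```

View pics/s1.png

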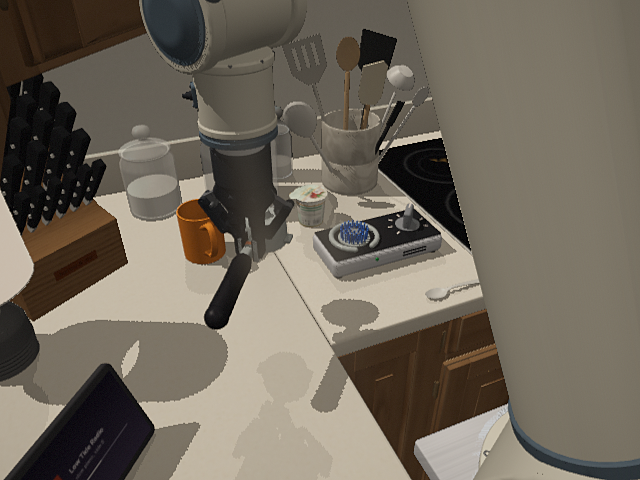

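The portafilter is held near its balance point (5.8 N, almost no moment) and the bystanders are untouched. I'll carry it over the brush.

Run:
```python
from h import *
q=down(.008+np.pi/2); T=np.array([.4792,.0575])
manip.move_straight([*T,.17],rot=q,max_speed=.08)
manip.move_straight([*T,.112],max_speed=.05); manip.dwell(.5)
o=manip.get_obs(); print(o["time_s"],o["grip_force"],o["ft_force"],o["ft_torque"],o["tool_pos"],np.abs(o["qvel"]).max())
s=manip.grab_frame("scene")["frame"]; t=manip.grab_frame("top")["frame"]
a=cv2.resize(s[150:310,260:460],(800,600)[:1]*1+(600,),interpolation=cv2.INTER_CUBIC) if 0 else cv2.resize(s[150:300,260:410],None,fx=3,fy=3)
b=cv2.resize(t[210:360,310:425],None,fx=3,fy=3)
cv2.imwrite("pics/m1.png",np.hstack([a,b]))
```

```text
19.725 58.44867825508118 [ 0.3907 -0.338  -5.8964] [ 0.0073 -0.0304  0.0285] [0.4792 0.0575 0.112 ] 0.001890209642071341
```

View pics/m1.png

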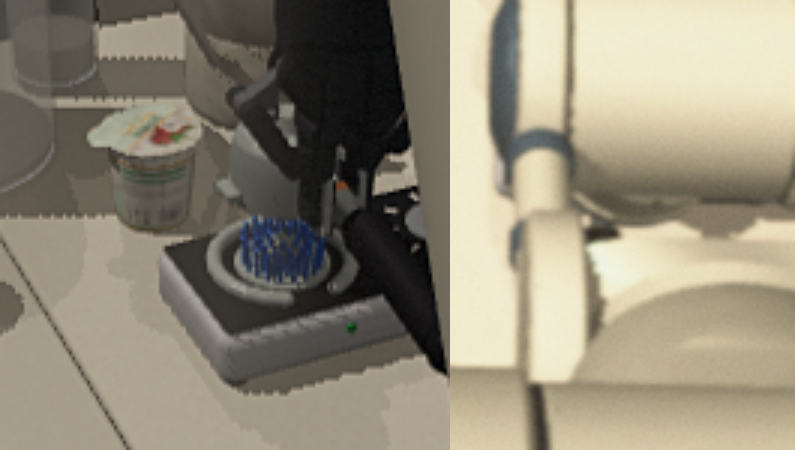

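The head hangs just behind and above the brush as seen by the scene camera; the band is visible at about (374,212) and the left lug at (335,213). I'll compare these with the expected projections and check the tilt by triangulation.

Run:
```python
from h import *
g=manip.grab_frame("scene"); im=g["frame"]
hs=cv2.cvtColor(im,cv2.COLOR_BGR2HSV)
ys,xs=np.nonzero(cv2.inRange(hs,(3,90,90),(20,255,255))[200:225,360:390]); print("band px",len(xs),xs.mean()+360,ys.mean()+200,xs.min()+360,xs.max()+360,ys.min()+200,ys.max()+200)
H=np.array([.5412,.058,.101]); r=R.from_euler("z",.008)
for n,p in dict(bandL=(-62,7,38),bandLb=(-62,7,22),lug=(0,42,35),lugtip=(0,42,30),end=(-208,0,13),mouthL=(0,34,0),mouthF=(-24,24,0),headtopL=(0,34,45),hs=(-90,0,30)).items(): print(n,proj(g,H+r.apply(np.array(p)/1e3)))
a=cv2.resize(im[180:305,320:480],None,fx=5,fy=4.8 and 5,interpolation=cv2.INTER_CUBIC)[:600]
for p in((-62,0,38),(0,42,30),(-208,0,13),(0,34,0),(0,34,45),(-90,0,38)):
    u=proj(g,H+r.apply(np.array(p)/1e3)); cv2.circle(a,(int((u[0]-320)*5),int((u[1]-180)*5)),4,(0,255,0),1)
cv2.imwrite("pics/m2.png",a)
```

```text
band px 7 373.2857142857143 211.57142857142858 372 375 211 212
bandL [368.0683 211.8342]
bandLb [367.6419 219.8651]
lug [333.6636 200.5784]
lugtip [333.6396 203.0403]
end [416.7495 271.5503]
mouthL [337.5549 216.5233]
mouthF [348.4689 221.9128]
headtopL [337.8793 194.6636]
hs [379.5221 223.18  ]
```

View pics/m2.png

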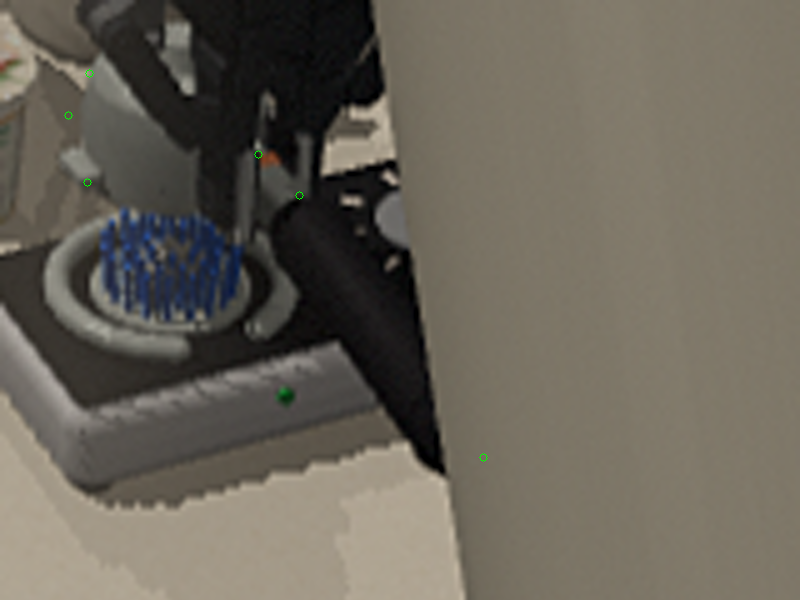

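The projections match the picture to within a few millimetres: head edge at about (90,110), band at (265,157), handle edge running to (440,470). The tilt is about 0.02 rad. Handing in.

```bash
python3 -c "
from station import manip
print(manip.hand_in())"
```

```text
the job is handed in; nothing more can be done
None
```

I turned the dial to the orange dot and handed the job in at about 20 s of the 48 s, with the portafilter held by its copper band about 3 cm above the brush, level and centred, neck over the gap; no verdict came back, but the last camera check agreed to within a few millimetres.

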